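# Pack the crate: plaster moulds below, board on its ledges, test cup on top

## Robot

A 6-joint arm with a two-finger parallel gripper is mounted at the origin on a cart in front of the work surface, level with it; the furniture and walls round the work are solid. World frame = base frame: x ahead of the robot, y to its left, z up, the work surface at z = 0. Lengths are in m, angles in degrees, forces in N, time in s.
With the tool pointing down it reaches from about 0.275 to 0.75 m from the base axis. Payload 10.2 kg.
Tool frame: the origin (TCP) lies on the centre line of the jaws, within the pads' length; the fingertips stand 17 mm ahead of it and the grasp point (between the pads) lies 2 mm behind it (bot.tip_extent is the distance from the TCP to the fingertips, in m); y points along the fingers, x is the direction in which the jaws open and shut, and the axes are right-handed (so a half turn about y gives the same grasp; the last joint's range is limited). The gripper opens to 88 mm and grips with 3 to 60 N. Pads are 18 mm wide; open, the fingers measure 123 mm over their backs; the gripper's body (75 mm by 187 mm) begins 45 mm behind the grasp point.
Start: joints at [62.429, 17.928, 85.812, -0, 76.261, -12.8], TCP at [0.134, 0.508, 0.256] pointing down, gripper open.
Joint ranges: [-168.41, 168.41], [-55.51, 124.54], [10.69, 146.95], [-70.63, 250.63], [1, 178], [-165.06, 165.06]. Speed limits (degrees/s): [136.94, 136.94, 172.46, 180, 180, 180].

## Interface

Orientations are given as [roll, pitch, yaw] about the fixed x, y, z axes, in that order (R = Rz(yaw) Ry(pitch) Rx(roll)).
In Python, from plant import bot gives the robot as it stands. The module is installed in compiled form; this text tells all that it offers. Calls block until the motion is done:
- bot.movep(position, orientation): joint-space move of the TCP to a pose.
- bot.move_linear(position, rate=0.15, rot=None, until_force=None): straight line of the TCP; rot=None keeps the orientation; rate is the mean speed in m/s. With until_force (N) it stops when the force on the tool has changed by that much, and returns True; else False.
- bot.set_joints(angles): joint-space move.
- bot.move_gripper(opening): finger opening in m; the grip force is fixed at half the most; returns when the fingers have stopped.
- bot.wait(seconds).
- bot.inverse_kinematics(position, orientation): joint angles nearest the present ones, or None.
- bot.capture(name): name is "scene" or "top" or "wrist"; returns the picture (384x512x3 uint8, red, green, blue); there is no depth.
- bot.camera_params(name): a dict with "fx", "fy", "cx", "cy" (pixels), "position" and "attitude" of the camera in the world. Camera axes: x right, y down, z forward; pixel columns grow to the right and rows downward; lengths in m; the calibration is good to about 2 mm. The wrist camera is an equidistant fisheye: a pixel r from the principal point sees the ray r / f radians off the axis. A picture is of the moment at which its call begins: read the wrist's pose just before it. camera_params takes no time and is no camera call; for the wrist camera it gives the pose at the moment of the call.
A pose or a line that the arm cannot do raises bot.MotionError and nothing moves.
- bot.close_job(): hands the job in, once; it reports no verdict.
Readings, each from a call of its own:
- bot.read_time(): time.
- bot.read_joint_pos(): joint angles.
- bot.read_joint_velocities(): joint speeds.
- bot.read_effort(): joint torques, N m.
- bot.read_tcp_pos(): TCP position.
- bot.read_eef_rot(): TCP orientation.
- bot.read_contact_force(): force on the tool from outside, world axes, zero at the start.
- bot.read_wrist_torque(): the same for the moment, N m.
- bot.read_width(): finger opening in m.
Only numpy, scipy, OpenCV 4.12 (cv2) and the standard library are available. Lean on these libraries where they do the work, as an engineer would, in place of code of your own. Each camera call takes 0.05 s, during which the arm holds its last target.

## Task

Pack the open wooden crate with the heavy things lowest: first lay both white plaster moulds flat on the crate's floor, flower side up, between its two ledges. Then put in the plywood board with the green grip; it is longer than the opening, so tilt it to tuck its near end under the cleat at the crate's low end, then lower its other end until it lies flat on both ledges, grip up. Last stand the light clay-red cup upright on the board, and leave the lump of clay where it is.

Things in the scene. Friction and masses are not known exactly. Their poses are not given: they have to be found in the camera images.
- crate: Open wooden crate, 256 mm long (its x) x 172 wide (its y), fixed, does not move. Origin: centre of its underside, z up; its -x end faces the robot. Floor 8 thick; inside 236 long (x -118 to 118) x 156 wide; side walls 58 high. Low end at -x, 74 high, with the cleat; tall end at +x, 150 high, with a hand slot. Floor between the ledges: 180 x 156.
- crate_cleat (a point): Middle of the inner lower edge of the dark cleat on the crate's low end, at x -86, y 0, z 66 mm in the crate's frame. The cleat is 8 thick (top at z 74), overhangs 32 inward from the end wall over the full width; the opening from here to the tall end is 204 long. Axes as the crate's.
- crate_ledge (a point): Middle of the top of the dark ledge at the crate's tall end, at x 104, y 0, z 42 mm in the crate's frame. Both ends have such a ledge across the full width, reaching 28 inward from the end wall, top at z 42. The board rests on the two. Axes as the crate's.
- board: Loose plywood board 224 (its x) x 140 (its y) x 6 mm, 0.13 kg, lying flat on the bench. Origin: centre of its underside; z up through the grip. Green grip batten in the middle of the top: 14 wide (x) x 70 long (y), from z 6 to z 34. Either end may go under the cleat.
- mould_large: White plaster block mould with a flower in its top face, 50 (its x) x 62 (its y) x 26 high, about 0.16 kg. Origin: centre of its underside; z up. Starts at one of three places that it shares with the small mould and the cup.
- mould_small: White plaster block mould with a flower in its top face, 40 (its x) x 50 (its y) x 26 high, about 0.14 kg. Origin: centre of its underside; z up.
- test_cup: Light bisque (clay-red) cup without handle, round, 62 across at the rim, about 50 at the foot, 53 high, 0.06 kg. Origin: centre of its underside; z up through the mouth.
- clay: Brown lump of clay 52 x 74 x 40 high on the bench, origin centre of its underside; to be left alone.
There are look-alikes about, which are no part of the job. Leave any blue or purple look-alike of the test_cup alone.

How it is judged (in metres and radians):
On the way, in this order (a step that is already met when the one before it is completed fails the run):
1. both moulds lie flat on the crate's floor between the ledges (x of mould_large in the frame of crate between -0.09 and 0.09 m and y of mould_large in the frame of crate between -0.078 and 0.078 m and z of mould_large in the frame of crate between 0.004 and 0.0125 m and angle between each of mould_large, mould_small's own z axis and vertical below 0.12 rad and x of mould_small in the frame of crate between -0.09 and 0.09 m and y of mould_small in the frame of crate between -0.078 and 0.078 m and z of mould_small in the frame of crate between 0.004 and 0.0125 m), for 0.2 s.
2. the board lies flat on both ledges above the moulds (all of step 1 and z of board in the frame of crate between 0.039 and 0.0455 m and x of board in the frame of crate between -0.012 and 0.012 m and y of board in the frame of crate between -0.015 and 0.015 m and angle between board's own z axis and vertical below 0.03 rad), for 0.2 s.
At the end, for the whole second after the job is handed in: Both moulds lie flat, flower up (within 7 deg), on the crate's floor between the ledges; the board lies flat on both ledges (within 3.5 mm in height, 1.7 deg), grip up, lengthwise; the cup stands upright (within 4.5 deg) with its foot on the board; all at rest (all of step 2 and z of test_cup in the frame of board between 0.003 and 0.01 m and x of test_cup in the frame of board between -0.1 and 0.1 m and y of test_cup in the frame of board between -0.06 and 0.06 m and angle between test_cup's own z axis and vertical below 0.08 rad and linear speed of each of mould_large, mould_small, board, test_cup below 0.02 m/s); the robot touches nothing.
It fails at once if the lump of clay is moved more than 30 mm (distance of clay from where it was at the start of the episode above 0.03 m).
It also fails if it takes over 72 s, if anything falls off the work surface, if the arm or the gripper's body presses on something with over 40 N, if the wrist force passes 120 N, or if a joint passes its speed limit or range.

## Working session

There is one attempt and no reset: what is moved stays moved. The work goes in short steps, each a Python script; the robot and the scene stay as the last script left them, time stands still between calls to the robot, and variables do not carry over. Pictures are saved under pics/ and viewed, and the job is handed in when it is done.

```bash
mkdir -p pics; ls; python3 - <<'E'
from plant import bot
import cv2
print(bot.read_time())
for n in ["scene","top","wrist"]:
    p=bot.camera_params(n); print(n,p)
    im=bot.capture(n); cv2.imwrite(f"pics/a_{n}.png",im[:,:,::-1])
E
```

```text
pics
0.0
scene {'fx': 368.3809398931895, 'fy': 368.3809398931895, 'cx': 250.48973951068106, 'cy': 193.22305725959066, 'position': array([-0.41293497, -0.54322544,  0.75351453]), 'attitude': array([-123.5868304 ,    1.20050985,  -63.1322962 ])}
top {'fx': 392.2531875723957, 'fy': 392.2531875723957, 'cx': 261.36102786360556, 'cy': 190.01730559898422, 'position': array([ 0.31458191, -0.04087729,  1.27351258]), 'attitude': array([-170.34867254,   -0.62105688,  -90.89803048])}
wrist {'fx': 297.3186396354542, 'fy': 297.3186396354542, 'cx': 251.34110335471485, 'cy': 192.27444626481335, 'position': array([0.05399846, 0.52969015, 0.38515939]), 'attitude': array([ 1.61539413e+02, -5.17263648e-03,  7.52400442e+01])}
```

View pics/a_scene.png

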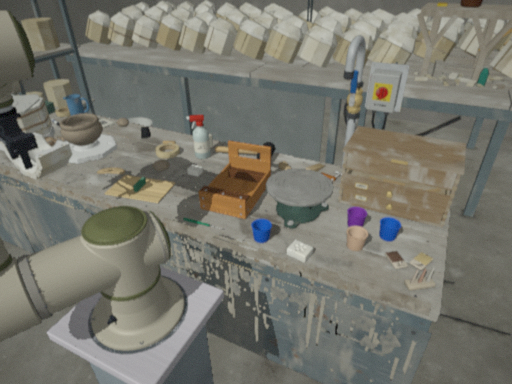

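View pics/a_top.png

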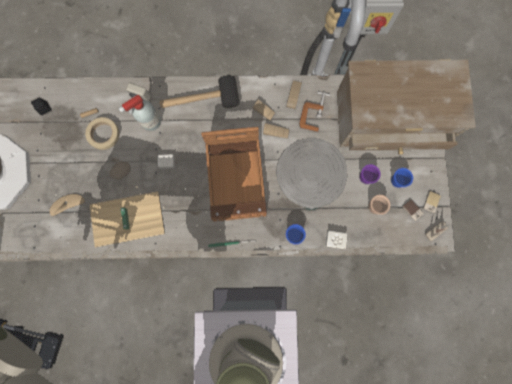

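View pics/a_wrist.png

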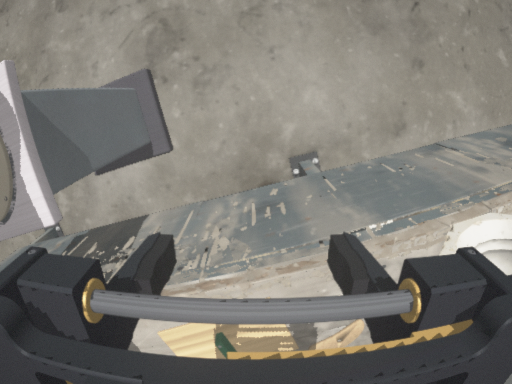

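```bash
cat > h.py <<'E'
import numpy as np, cv2
from scipy.spatial.transform import Rotation as R
from plant import bot
def ray(n,u,v,p=None):
    p=p or bot.camera_params(n)
    x=(u-p["cx"])/p["fx"]; y=(v-p["cy"])/p["fy"]
    if n=="wrist":
        r=np.hypot(x,y); d=np.array([np.sin(r)*x/max(r,1e-9),np.sin(r)*y/max(r,1e-9),np.cos(r)])
    else: d=np.array([x,y,1.])
    d=R.from_euler("xyz",p["attitude"],degrees=True).apply(d)
    return np.array(p["position"]),d
def onz(n,u,v,z,p=None):
    o,d=ray(n,u,v,p); return o+d*(z-o[2])/d[2]
def px(n,P,p=None):
    p=p or bot.camera_params(n)
    d=R.from_euler("xyz",p["attitude"],degrees=True).inv().apply(np.array(P)-p["position"])
    if n=="wrist":
        a=np.arctan2(np.hypot(d[0],d[1]),d[2]); h=np.hypot(d[0],d[1]); return np.array([p["cx"]+p["fx"]*a*d[0]/h,p["cy"]+p["fy"]*a*d[1]/h])
    return np.array([p["cx"]+p["fx"]*d[0]/d[2],p["cy"]+p["fy"]*d[1]/d[2]])
E
python3 - <<'E'
from h import *
t=cv2.imread("pics/a_top.png")
cv2.imwrite("pics/t1.png",cv2.resize(t[100:280,50:280],None,fx=3.4,fy=3.3,interpolation=cv2.INTER_CUBIC)[:600,:800])
cv2.imwrite("pics/t2.png",cv2.resize(t[140:270,260:460],None,fx=4,fy=4,interpolation=cv2.INTER_CUBIC))
s=cv2.imread("pics/a_scene.png")
cv2.imwrite("pics/s1.png",cv2.resize(s[110:260,60:320],None,fx=3,fy=3,interpolation=cv2.INTER_CUBIC))
for u,v,z in [(236,173,.04),(127,220,.006),(166,160,.026),(337,237,.026),(380,204,.053),(115,172,.03)]: print(u,v,onz("top",u,v,z).round(3))
E
```

```text
236 173 [0.581 0.023 0.04 ]
127 220 [0.438 0.377 0.006]
166 160 [0.63  0.252 0.026]
337 237 [ 0.372 -0.295  0.026]
380 204 [ 0.472 -0.43   0.053]
115 172 [0.591 0.414 0.03 ]
```

View pics/t1.png

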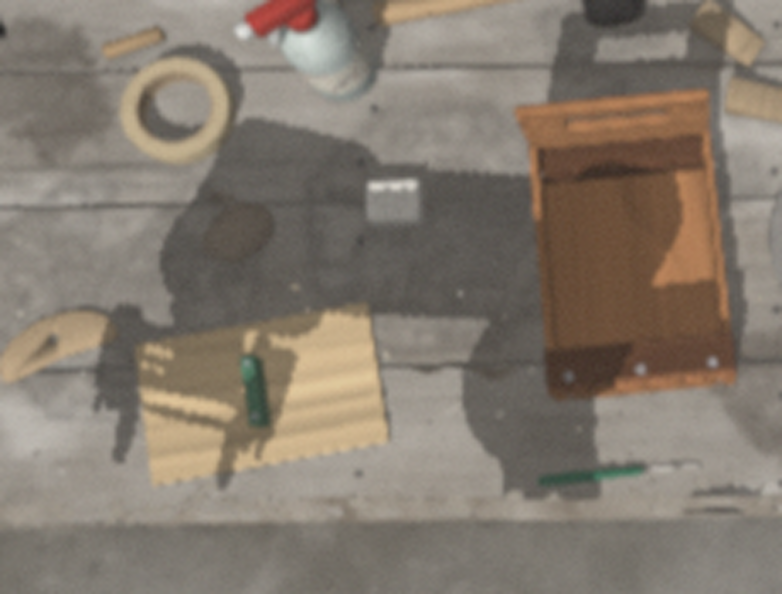

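View pics/t2.png

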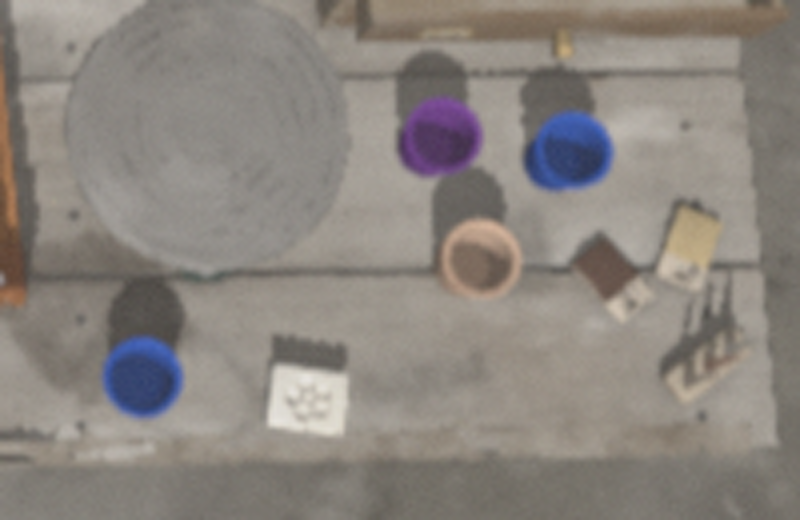

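View pics/s1.png

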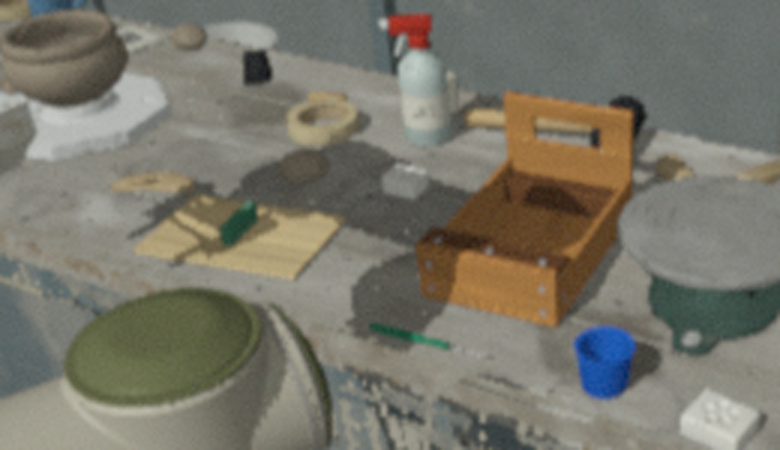

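```bash
python3 - <<'E'
from h import *
t=np.mean([bot.capture("top").astype(float) for _ in range(1)],axis=0).astype(np.uint8)
hsv=cv2.cvtColor(t,cv2.COLOR_RGB2HSV)
def blobs(m,z,box,mina=20):
    mm=np.zeros_like(m); x0,y0,x1,y1=box; mm[y0:y1,x0:x1]=m[y0:y1,x0:x1]
    cs,_=cv2.findContours(mm,cv2.RETR_EXTERNAL,cv2.CHAIN_APPROX_NONE)
    for c in cs:
        if cv2.contourArea(c)<mina: continue
        P=np.array([onz("top",u,v,z)[:2] for u,v in c[:,0]]).astype(np.float32)
        r=cv2.minAreaRect(P*1000)
        print("  area",cv2.contourArea(c),"c",np.round(r[0],1),"size",np.round(r[1],1),"ang",round(r[2],1))
def rng(a,b): return cv2.inRange(hsv,np.array(a),np.array(b))
for u,v in [(115,172),(100,172),(127,210),(150,210),(110,240),(166,157),(166,163),(337,237),(380,204),(236,173)]: print(u,v,hsv[v,u])
print("board");blobs(rng((12,75,50),(28,255,255)),.006,(80,185,175,255))
print("grip");blobs(rng((60,90,20),(100,255,200)),.034,(110,195,150,235),8)
g=cv2.inRange(hsv,np.array((0,0,115)),np.array((180,60,255)))
print("small");blobs(cv2.inRange(hsv,np.array((0,0,95)),np.array((180,255,255))),.026,(152,148,182,170))
print("large");blobs(rng((0,0,190),(180,60,255)),.026,(322,222,352,252))
print("cup");blobs(rng((3,60,120),(16,160,255)),.053,(365,190,395,220))
print("crate");blobs(rng((3,110,30),(18,255,255)),.06,(195,115,275,225),100)
E
```

```text
115 172 [17 43 94]
100 172 [13 20 91]
127 210 [ 23  56 104]
150 210 [ 18  80 204]
110 240 [ 18  80 201]
166 157 [ 19  15 189]
166 163 [ 17  17 134]
337 237 [ 21  21 197]
380 204 [ 12  62 123]
236 173 [ 13 120 102]
board
  area 804.5 c [431.2 441.6] size [134.4  90.7] ang 9.4
  area 1250.0 c [448.8 344.6] size [134.9 152.9] ang 10.1
grip
small
  area 390.5 c [636.5 249.9] size [69.8 94.7] ang 1.8
large
  area 256.5 c [ 362.8 -293.5] size [60.  47.8] ang 81.0
cup
  area 280.0 c [ 472.3 -428.3] size [61.1 57.1] ang 89.2
crate
  area 3978.0 c [577.1  30.6] size [286.4 178. ] ang 4.8
```

```bash
python3 - <<'E'
from h import *
p=bot.camera_params("wrist"); T=R.from_euler("xyz",bot.read_eef_rot(),degrees=True); tp=np.array(bot.read_tcp_pos())
print(bot.read_eef_rot(),T.as_matrix().round(3))
Rc=T.inv()*R.from_euler("xyz",p["attitude"],degrees=True)
print("off tool",T.inv().apply(p["position"]-tp).round(4)); print("cam in tool",Rc.as_matrix().round(3))
print("tcp px",px("wrist",tp),"tip",px("wrist",tp+T.apply([0,0,.017])))
for d in ([0,-.2,.24],[0,-.1,.24],[0,0,.24],[0,.1,.24],[0,-.3,.24]): print(d,px("wrist",tp+T.apply(d)))
print(bot.read_joint_pos())
# small mould: zoom pic
for n,b in (("a_top.png",(145,140,190,180)),("a_scene.png",(180,155,215,185))):
    im=cv2.imread("pics/"+n); x0,y0,x1,y1=b
    cv2.imwrite("pics/sm_"+n,cv2.resize(im[y0:y1,x0:x1],None,fx=12,fy=12,interpolation=cv2.INTER_NEAREST))
E
```

```text
[-8.99896075e+01  3.91040522e-02  7.52268846e+01] [[ 0.255 -0.    -0.967]
 [ 0.967 -0.001  0.255]
 [-0.001 -1.     0.   ]]
off tool [ 0.001  -0.1299  0.0828]
cam in tool [[ 1.    -0.     0.001]
 [-0.001 -0.317  0.948]
 [ 0.    -0.948 -0.317]]
tcp px [249.0620472  265.21300397] tip [248.95354264 235.90053381]
[0, -0.2, 0.24] [ 246.53759558 -495.38887556]
[0, -0.1, 0.24] [ 248.14268343 -314.76473556]
[0, 0, 0.24] [ 249.24706146 -165.2867269 ]
[0, 0.1, 0.24] [249.82388682 -81.89523019]
[0, -0.3, 0.24] [ 244.78403338 -615.88205903]
[ 6.24281687e+01  1.79447820e+01  8.58337516e+01  1.51500402e-03
  7.62619011e+01 -1.27990727e+01]
```

View pics/sm_a_top.png

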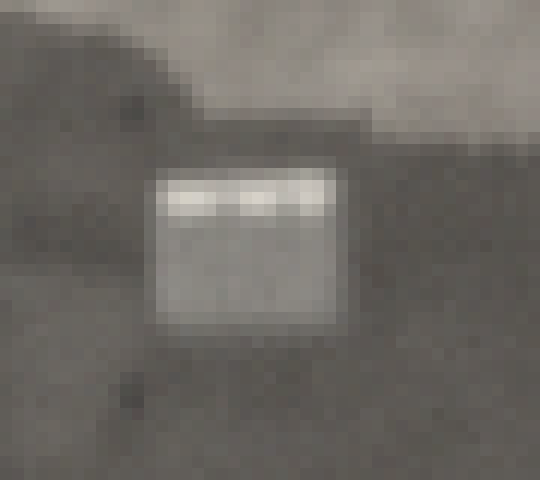

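View pics/sm_a_scene.png

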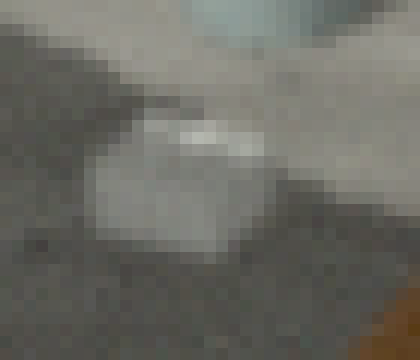

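```bash
python3 - <<'E'
from h import *
im=cv2.imread("pics/a_top.png"); cv2.imwrite("pics/c1.png",cv2.resize(im[120:225,195:275],None,fx=5.6,fy=5.6,interpolation=cv2.INTER_CUBIC))
im=cv2.imread("pics/a_scene.png"); cv2.imwrite("pics/c2.png",cv2.resize(im[135:222,195:280],None,fx=6.5,fy=6.5,interpolation=cv2.INTER_CUBIC))
E
```

```text
(no output)
```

View pics/c1.png

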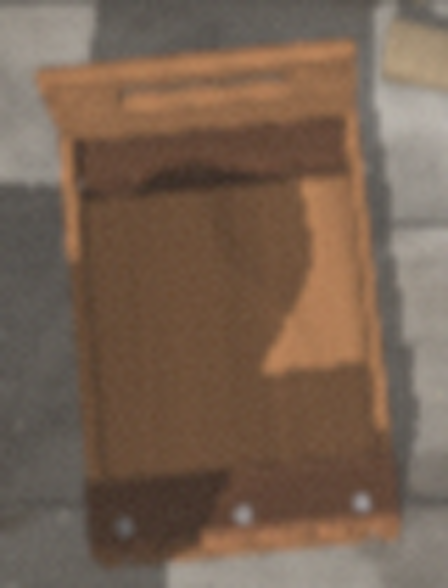

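View pics/c2.png

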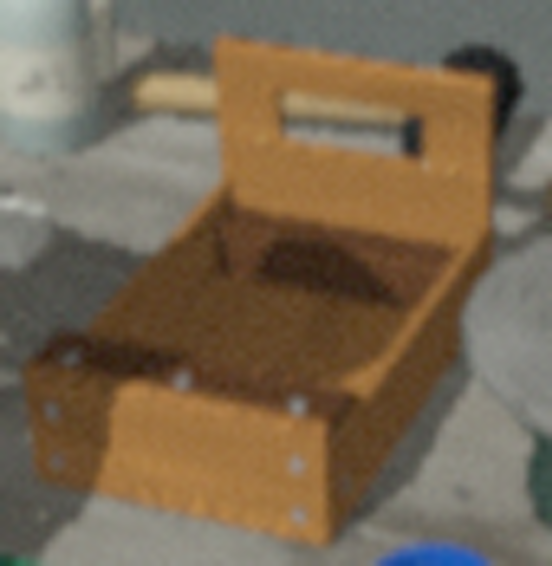

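```bash
python3 - <<'E'
from h import *
def T(a,b,z): return onz("top",a/5.6-.5+195+.09,b/5.6-.5+120+.09,z)[:2]
def S(a,b,z): return onz("scene",a/6.5-.42+195,b/6.5-.42+135,z)[:2]
def rep(nm,L,Rr):
    L,Rr=np.array(L),np.array(Rr); d=L-Rr; print(nm,"L",L.round(4),"R",Rr.round(4),"mid",((L+Rr)/2).round(4),"len",np.linalg.norm(d).round(4),"yaw",np.degrees(np.arctan2(-d[0],d[1])).round(1))
rep("tall top x128",T(38,72,.15),T(354,42,.15))
rep("ledge x90",T(85,192,.042),T(345,172,.042))
rep("cleat x-86",T(85,482,.074),T(385,458,.074))
rep("screws",T(124,525,.075),T(362,502,.075)); print(T(242,515,.075))
rep("S screws",S(70,355,.075),S(298,404,.075));print(S(181,379,.075))
rep("S near bottom x-128 z0",S(38,478,0),S(328,543,0))
rep("S near top x-128 z74",S(28,370,.074),S(330,418,.074))
rep("S tall top",S(217,38,.15),S(494,74,.15))
E
```

```text
tall top x128 L [0.6816 0.1197] R [ 0.6962 -0.0484] mid [0.6889 0.0356] len 0.1687 yaw 5.0
ledge x90 L [0.6445 0.1073] R [ 0.6545 -0.0428] mid [0.6495 0.0322] len 0.1505 yaw 3.8
cleat x-86 L [0.4717 0.1024] R [ 0.4827 -0.0626] mid [0.4772 0.0199] len 0.1654 yaw 3.8
screws L [0.4476 0.0808] R [ 0.4584 -0.0496] mid [0.453  0.0156] len 0.1309 yaw 4.7
[0.45214896 0.01627764]
S screws L [0.4493 0.0817] R [ 0.4597 -0.0481] mid [0.4545 0.0168] len 0.1303 yaw 4.6
[0.45432308 0.0173235 ]
S near bottom x-128 z0 L [0.4339 0.1001] R [ 0.4498 -0.0679] mid [0.4418 0.0161] len 0.1688 yaw 5.4
S near top x-128 z74 L [0.4291 0.0947] R [ 0.4567 -0.0679] mid [0.4429 0.0134] len 0.1649 yaw 9.6
S tall top L [0.6786 0.1196] R [ 0.7025 -0.0464] mid [0.6905 0.0366] len 0.1678 yaw 8.2
```

```bash
python3 - <<'E'
from h import *
for nm,P,o in [("crate look",[.50,.02,.30],[-90,0,94.6]),("sm",[.636,.250,.2],[-90,0,90]),("board",[.44,.377,.2],[-90,0,100]),("large",[.365,-.294,.2],[-90,0,81]),("cup",[.472,-.428,.2],[-90,0,60]),("b0",[.563,.026,.2],[-90,0,4.6]),("b180",[.563,.026,.2],[-90,0,184.6])]:
    q=bot.inverse_kinematics(P,o); print(nm,None if q is None else np.round(q,1))
# tilted candidates
yaw=4.6
for yy in (4.6,184.6):
  for a in (0,35):
    Rz=R.from_euler("z",4.6,degrees=True); Rt=Rz*R.from_euler("y",-a,degrees=True)*R.from_euler("z",yy-4.6,degrees=True)*R.from_euler("x",-90,degrees=True)
    for x in (-.02,.0,.02):
      q=bot.inverse_kinematics(np.array([.563,.026,.12])+Rz.apply([x,0,0]),Rt.as_euler("xyz",degrees=True)); print(yy,a,None if q is None else np.round(q,1))
bot.movep([.600,.250,.22],[-90,0,90])
p=bot.camera_params("wrist"); im=bot.capture("wrist"); cv2.imwrite("pics/w1.png",im[:,:,::-1]); np.save("w1.npy",p,allow_pickle=True)
print(bot.read_time(),px("wrist",[.636,.25,.026]))
E
```

```text
crate look [ -11.1   13.1   85.5   -0.    81.4 -105.7]
sm [ 11.7  40.9  58.3   0.   80.8 -78.3]
board [ 29.   27.4  80.7   0.   72.  -71. ]
large [ -53.2   14.    99.8   -0.    66.2 -134.2]
cup [ -52.7   34.6   69.    -0.    76.4 -112.7]
b0 [ -9.3  25.4  83.6   0.   70.9 -13.9]
b180 None
4.6 0 [ -9.8  28.4  92.2   0.   59.3 -14.4]
4.6 0 [ -9.3  30.6  88.6   0.   60.8 -13.9]
4.6 0 [ -8.8  32.8  84.8   0.   62.3 -13.4]
4.6 35 [-14.5  18.6 116.2  43.4  15.8 -58.2]
4.6 35 [-13.6  20.7 113.   39.7  16.3 -53.6]
4.6 35 [-12.8  22.7 109.8  36.1  16.9 -49.3]
184.6 0 None
184.6 0 None
184.6 0 None
184.6 35 [-14.5  18.6 116.2  43.4  15.8 121.8]
184.6 35 [-13.6  20.7 113.   39.7  16.3 126.4]
184.6 35 [-12.8  22.7 109.8  36.1  16.9 130.7]
2.1833 [249.25836299 200.9305558 ]
```

View pics/w1.png

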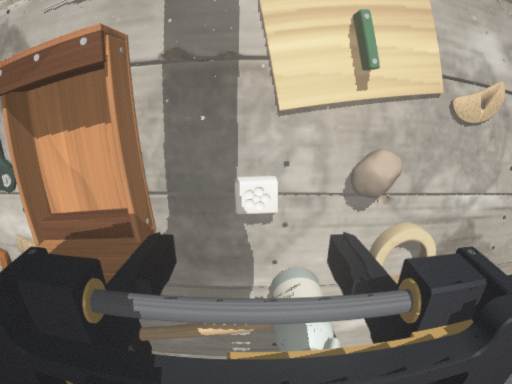

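```bash
python3 - <<'E'
from h import *
p=np.load("w1.npy",allow_pickle=True).item()
im=cv2.imread("pics/w1.png"); hsv=cv2.cvtColor(im,cv2.COLOR_BGR2HSV)
def rect(m,z,box,mina=200):
    mm=np.zeros_like(m); x0,y0,x1,y1=box; mm[y0:y1,x0:x1]=m[y0:y1,x0:x1]
    mm=cv2.morphologyEx(mm,cv2.MORPH_CLOSE,np.ones((5,5)))
    c=max(cv2.findContours(mm,cv2.RETR_EXTERNAL,cv2.CHAIN_APPROX_NONE)[0],key=cv2.contourArea)
    P=np.array([onz("wrist",u,v,z,p)[:2] for u,v in c[:,0]],np.float32)*1000
    r=cv2.minAreaRect(P); print(cv2.boundingRect(c),np.round(r[0],1),np.round(r[1],1),round(r[2],1))
I=lambda a,b: cv2.inRange(hsv,np.array(a),np.array(b))
print("small");rect(I((0,0,170),(180,45,255)),.026,(225,165,290,225))
print("grip");rect(I((50,80,20),(100,255,255)),.034,(340,0,395,80))
cv2.imwrite("pics/w1a.png",cv2.resize(im[0:280,0:170],None,fx=3.2,fy=2.14*1,interpolation=cv2.INTER_CUBIC))
cv2.imwrite("pics/w1b.png",cv2.resize(im[0:130,240:470],None,fx=3.4,fy=3.4,interpolation=cv2.INTER_CUBIC))
cv2.imwrite("pics/w1c.png",cv2.resize(im[165:225,225:290],None,fx=8,fy=8,interpolation=cv2.INTER_CUBIC))
E
```

```text
small
(236, 165, 54, 60) [629.5 265.8] [74.9 60.8] 2.4
gripTraceback (most recent call last):
  File "<stdin>", line 12, in <module>
  File "<stdin>", line 7, in rect
ValueError: max() iterable argument is empty
```

```bash
python3 - <<'E'
from h import *
p=np.load("w1.npy",allow_pickle=True).item()
im=cv2.imread("pics/w1.png"); hsv=cv2.cvtColor(im,cv2.COLOR_BGR2HSV)
cv2.imwrite("pics/w1a.png",cv2.resize(im[0:280,0:170],None,fx=2.14,fy=2.14,interpolation=cv2.INTER_CUBIC))
cv2.imwrite("pics/w1b.png",cv2.resize(im[0:130,240:470],None,fx=3.4,fy=3.4,interpolation=cv2.INTER_CUBIC))
cv2.imwrite("pics/w1c.png",cv2.resize(im[165:225,225:290],None,fx=8,fy=8,interpolation=cv2.INTER_CUBIC))
for u,v in [(365,30),(368,60),(240,183),(270,205),(285,195),(257,195)]: print(u,v,hsv[v,u])
E
```

```text
365 30 [ 65  59 138]
368 60 [ 51  52 103]
240 183 [ 30   3 245]
270 205 [ 26   7 240]
285 195 [ 21  24 150]
257 195 [ 20  10 231]
```

View pics/w1a.png

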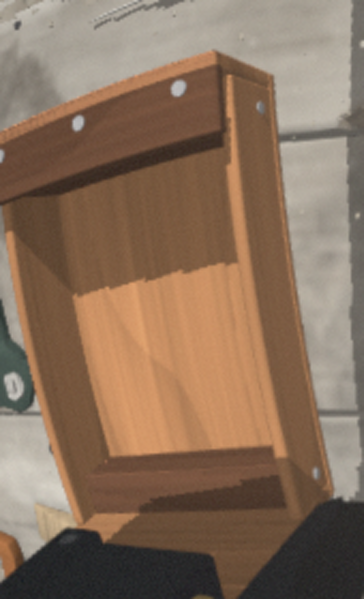

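View pics/w1b.png

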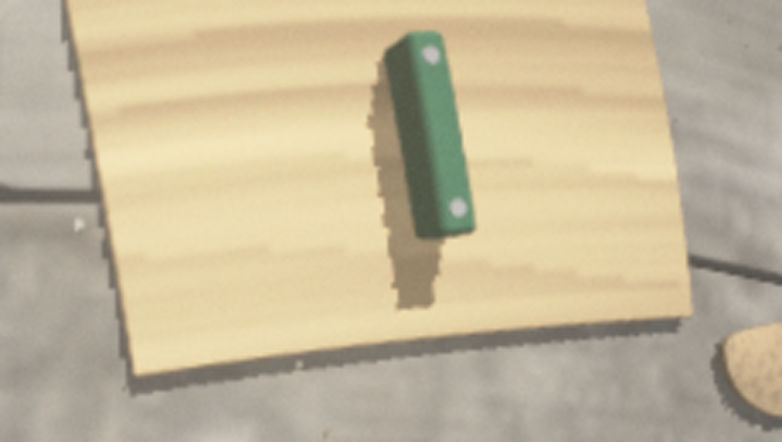

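View pics/w1c.png

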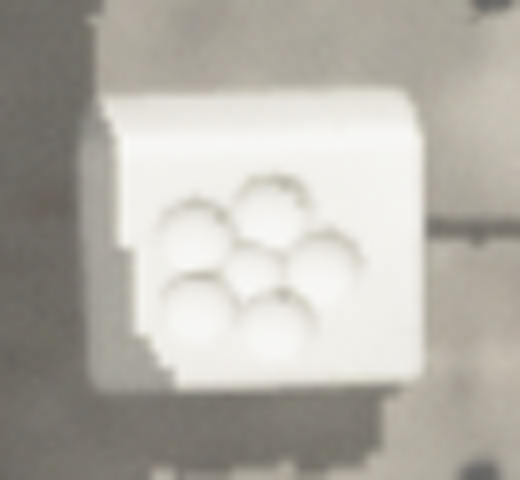

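```bash
python3 - <<'E'
from h import *
p=np.load("w1.npy",allow_pickle=True).item()
def W(a,b,z,s,x0,y0): return onz("wrist",(a+.5)/s-.5+x0,(b+.5)/s-.5+y0,z,p)[:2]
c=[W(a,b,.026,8,225,165) for a,b in [(85,148),(420,145),(422,382),(95,388)]]
print("small",np.round(c,4),np.mean(c,0).round(4))
g=[W(a,b,.034,3.4,240,0) for a,b in [(431,54),(458,207)]]; d=g[0]-g[1]
print("grip",np.round(g,4),np.mean(g,0).round(4),np.linalg.norm(d),np.degrees(np.arctan2(d[1],d[0])))
e=[W(a,b,.006,3.4,240,0) for a,b in [(133,377),(690,318)]]; d=e[1]-e[0]
print("board edge",np.round(e,4),np.linalg.norm(d),np.degrees(np.arctan2(d[1],d[0])))
u=d/np.linalg.norm(d); n=np.array([u[1],-u[0]]); print("center", np.mean(e,0)-n*.07, np.mean(e,0)+n*.07)
k=lambda a,b,z:W(a,b,z,2.14,0,0).round(4)
print("screws",k(1,155,.075),k(78,123,.075),k(179,88,.075))
print("cleat inner edge",k(5,203,.074),k(224,132,.074))
print("ledge edge x90",k(105,462,.042),k(272,447,.042))
print("bottom far outer z0 x128 y86",k(330,492,.0), "near top outer",k(213,52,.074),"near outer y86 z74",k(272,75,.074))
E
```

```text
small [[0.6143 0.234 ]
 [0.6138 0.2817]
 [0.6503 0.2831]
 [0.6513 0.2348]] [0.6324 0.2584]
grip [[0.4187 0.378 ]
 [0.4702 0.3871]] [0.4444 0.3826] 0.05231299535059638 -169.97494960151008
board edge [[0.5331 0.2838]
 [0.4946 0.5034]] 0.22304144742169865 99.94769341193427
center [0.44493623 0.38150875] [0.58283145 0.40569362]
screws [ 0.4595 -0.0447] [0.4543 0.0181] [0.4486 0.0832]
cleat inner edge [ 0.4873 -0.0437] [0.474  0.1079]
ledge edge x90 [ 0.6533 -0.0199] [0.6406 0.1048]
bottom far outer z0 x128 y86 [0.6875 0.1206] near top outer [0.4336 0.1014] near outer y86 z74 [0.4501 0.1327]
```

```bash
python3 - <<'E'
from h import *
bot.movep([.631,.256,.10],[-90,0,91])
print(bot.move_linear([.631,.256,.021],rate=.12,until_force=15),bot.read_tcp_pos())
print(bot.move_gripper(0.0),bot.read_width())
bot.move_linear([.631,.256,.20],rate=.2)
print(bot.read_width(),bot.read_contact_force(),bot.read_time())
bot.movep([.50,.022,.27],[-90,0,94.8])
p=bot.camera_params("wrist"); im=bot.capture("wrist"); cv2.imwrite("pics/w2.png",im[:,:,::-1]); np.save("w2.npy",p,allow_pickle=True)
print(bot.read_time(),bot.read_tcp_pos())
E
```

```text
False [0.63155789 0.25613473 0.02213948]
False 0.04947736339646881
0.0496942011283026 [-0.6939935   0.35009084 -2.10272988] 5.2583
6.3833 [0.5004942  0.02267902 0.26954593]
```

View pics/w2.png

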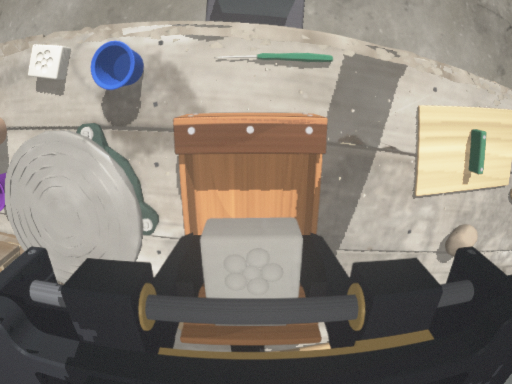

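```bash
python3 - <<'E'
from h import *
p=np.load("w2.npy",allow_pickle=True).item()
im=cv2.imread("pics/w2.png")
cv2.imwrite("pics/w2a.png",cv2.resize(im[105:245,165:335],None,fx=4.5,fy=4.2,interpolation=cv2.INTER_CUBIC))
E
```

```text
(no output)
```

View pics/w2a.png

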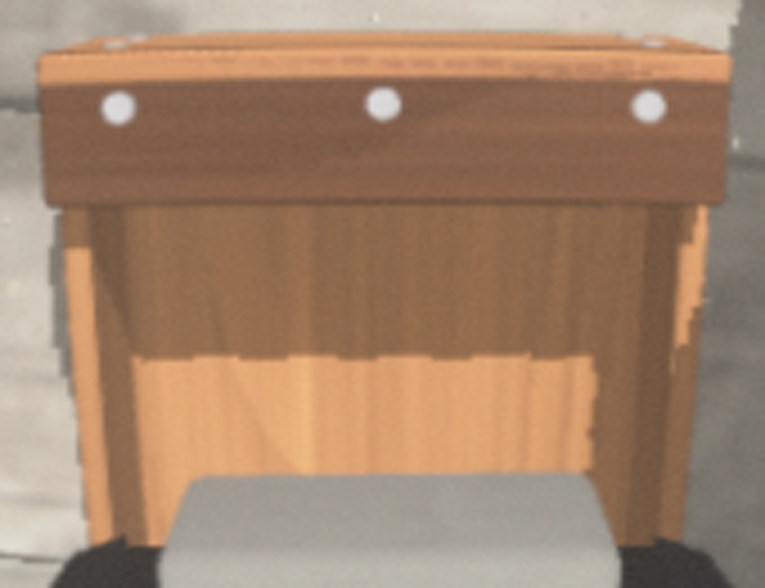

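```bash
python3 - <<'E'
from h import *
p=np.load("w2.npy",allow_pickle=True).item()
def W(a,b,z): return onz("wrist",(a+.5)/4.5-.5+165,(b+.5)/4.2-.5+105,z,p)[:2]
for nm,a,b,x in [("outer",(40,53),(730,53),-.128),("seam",(40,80),(730,80),-.118),("cleat",(46,203),(725,203),-.086),("screws",(119,108),(649,107),None)]:
    L,Q=W(*a,.0745),W(*b,.0745); d=Q-L; yaw=np.arctan2(-d[0],d[1]); m=(L+Q)/2
    print(nm,L.round(4),Q.round(4),np.linalg.norm(d).round(4),np.degrees(yaw).round(2),"mid",m.round(4),"centre",None if x is None else (m-x*np.array([np.cos(yaw),np.sin(yaw)])).round(4))
E
```

```text
outer [ 0.4463 -0.0672] [0.4321 0.1021] 0.1699 4.79 mid [0.4392 0.0175] centre [0.5668 0.0282]
seam [ 0.4535 -0.0669] [0.4393 0.103 ] 0.1705 4.79 mid [0.4464 0.0181] centre [0.564  0.0279]
cleat [ 0.4868 -0.0642] [0.4725 0.1062] 0.1711 4.8 mid [0.4797 0.021 ] centre [0.5654 0.0282]
screws [ 0.46   -0.0464] [0.4489 0.0834] 0.1303 4.9 mid [0.4544 0.0185] centre None
```

```bash
cat >> h.py <<'E'
C=np.array([.5655,.0275,0.]); CY=4.8
RC=R.from_euler("z",CY,degrees=True)
def cw(x,y,z): return C+RC.apply([x,y,z])
E
python3 - <<'E'
from h import *
o=[-90,0,90+CY]
bot.move_linear(cw(-.038,0,.20),rate=.25,rot=o)
bot.move_linear(cw(-.038,0,.05),rate=.15)
print(bot.move_linear(cw(-.038,0,.0285),rate=.04,until_force=5),bot.read_tcp_pos(),bot.read_contact_force())
bot.move_gripper(.072)
bot.move_linear(cw(-.038,0,.20),rate=.25)
p=bot.camera_params("wrist"); im=bot.capture("wrist"); cv2.imwrite("pics/w3.png",im[:,:,::-1])
bot.move_gripper(.088) if False else None
bot.movep([.345,-.294,.22],[-90,0,81])
p=bot.camera_params("wrist"); im=bot.capture("wrist"); cv2.imwrite("pics/w4.png",im[:,:,::-1]); np.save("w4.npy",p,allow_pickle=True)
print(bot.read_time(),px("wrist",[.365,-.294,.026],p))
E
```

```text
True [0.52731384 0.02437927 0.02891325] [-1.38682087  0.25267123  5.40758449]
11.325 [252.25350539 187.23371762]
```

View pics/w3.png

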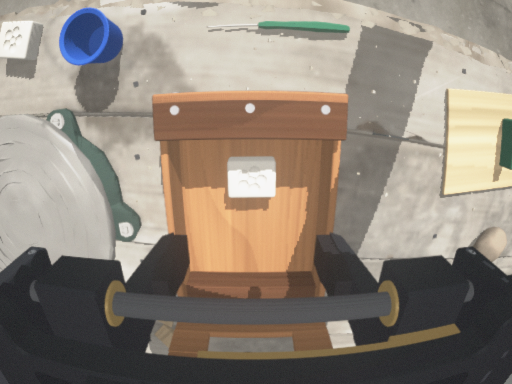

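View pics/w4.png

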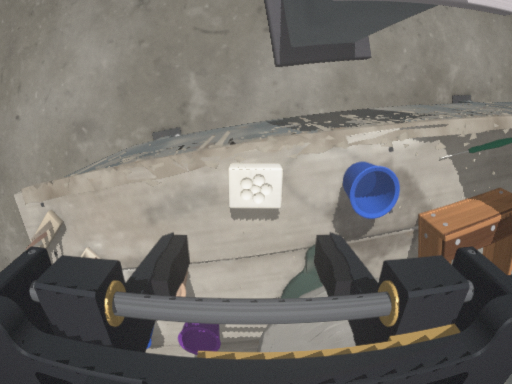

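```bash
python3 - <<'E'
from h import *
p=np.load("w4.npy",allow_pickle=True).item()
im=cv2.imread("pics/w4.png"); hsv=cv2.cvtColor(im,cv2.COLOR_BGR2HSV)
m=cv2.inRange(hsv,np.array((0,0,205)),np.array((180,45,255))); mm=np.zeros_like(m); mm[155:220,220:295]=m[155:220,220:295]
mm=cv2.morphologyEx(mm,cv2.MORPH_CLOSE,np.ones((7,7)))
c=max(cv2.findContours(mm,cv2.RETR_EXTERNAL,cv2.CHAIN_APPROX_NONE)[0],key=cv2.contourArea)
print(cv2.boundingRect(c),cv2.minAreaRect(c))
for P in cv2.boxPoints(cv2.minAreaRect(c)): print(P,onz("wrist",*P,.026,p).round(4))
cv2.imwrite("pics/w4a.png",cv2.resize(im[155:220,220:295],None,fx=8,fy=8,interpolation=cv2.INTER_CUBIC))
E
```

```text
(228, 163, 55, 45) ((255.0, 185.0), (44.0, 54.0), 90.0)
[228. 163.] [ 0.3327 -0.3164  0.026 ]
[282. 163.] [ 0.3421 -0.2567  0.026 ]
[282. 207.] [ 0.3944 -0.2633  0.026 ]
[228. 207.] [ 0.3845 -0.3258  0.026 ]
```

View pics/w4a.png

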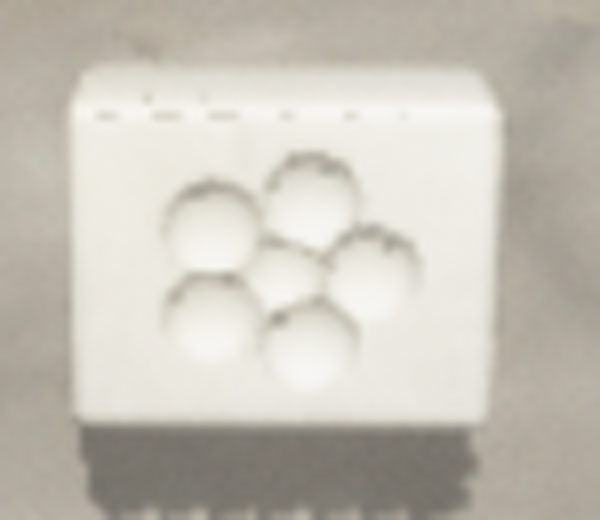

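```bash
python3 - <<'E'
from h import *
p=np.load("w4.npy",allow_pickle=True).item()
c=onz("wrist",255.5,188,.026,p); print(c); x,y=c[:2]; print([px("wrist",[x,y,.026],p)])
assert abs(x-.366)<.01 and abs(y+.291)<.01
bot.move_gripper(.088)
bot.movep([x,y,.10],[-90,0,81])
print(bot.move_linear([x,y,.021],rate=.12,until_force=15),bot.read_tcp_pos())
bot.move_gripper(0.0); print(bot.read_width())
bot.move_linear([x,y,.27],rate=.25)
print(bot.read_width(),bot.read_time())
bot.movep(cw(.038,0,.25),[-90,0,90+CY])
bot.move_linear(cw(.038,0,.06),rate=.2)
print(bot.move_linear(cw(.038,0,.0285),rate=.04,until_force=5),bot.read_tcp_pos(),bot.read_contact_force())
bot.move_gripper(.082)
bot.move_linear(cw(.038,0,.25),rate=.25)
for n in ("wrist","top"): cv2.imwrite(f"pics/w5{n}.png",bot.capture(n)[:,:,::-1])
print(bot.read_time())
E
```

```text
[ 0.36648469 -0.29047713  0.026     ]
[array([255.5, 188. ])]
False [ 0.36685791 -0.29103128  0.02191764]
0.061586342478781954
0.06190924219299719 14.7833
True [0.60297127 0.0307507  0.02934933] [-0.91768209 -0.13692957  4.67222656]
19.7083
```

View pics/w5wrist.png

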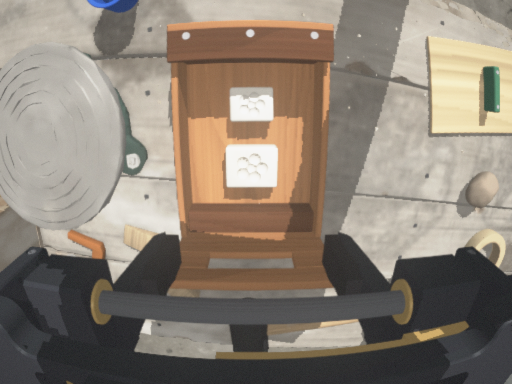

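```bash
cat >> h.py <<'E'
def bp(x0,z0,a,h=.0245,y=0.):
    r=np.radians(a); c,s=np.cos(r),np.sin(r)
    P=cw(x0+.112*c-h*s,y,z0+.112*s+h*c)
    o=(RC*R.from_euler("y",-a,degrees=True)*R.from_euler("x",-90,degrees=True)).as_euler("xyz",degrees=True)
    return P,o
E
python3 - <<'E'
from h import *
for a in [(-.112,.2,0),(-.0755,.13,35),(-.0755,.0445,35),(-.097,.0445,35),(-.111,.0445,22),(-.112,.044,11),(-.112,.0425,0)]:
    P,o=bp(*a); q=bot.inverse_kinematics(P,o); print(a,P.round(3),None if q is None else np.round(q,1))
bot.move_gripper(.05)
bot.movep([.4447,.382,.10],[-90,0,100])
print(bot.move_linear([.4447,.382,.0235],rate=.1,until_force=8),bot.read_tcp_pos(),bot.read_contact_force())
bot.move_gripper(0.0); print(bot.read_width(), bot.read_tcp_pos())
bot.move_linear([.4447,.382,.20],rate=.2)
print(bot.read_width(),bot.read_contact_force(),bot.read_time())
for n in ("scene","top"): cv2.imwrite(f"pics/w6{n}.png",bot.capture(n)[:,:,::-1])
E
```

```text
(-0.112, 0.2, 0) [0.566 0.028 0.224] [ -9.1  24.5  81.2   0.   74.3 -13.9]
(-0.0755, 0.13, 35) [0.568 0.028 0.214] [-13.3  12.1 107.   21.5  29.  -34. ]
(-0.0755, 0.0445, 35) [0.568 0.028 0.129] [-13.3  20.2 111.9  36.3  17.5 -50. ]
(-0.097, 0.0445, 35) [0.546 0.026 0.129] [-14.2  18.  115.3  39.8  17.  -54.3]
(-0.111, 0.0445, 22) [0.549 0.026 0.109] [-12.2  22.4 107.2  12.7  29.8 -26.9]
(-0.112, 0.044, 11) [0.559 0.027 0.089] [-10.5  28.4  98.7   4.3  42.3 -18.2]
(-0.112, 0.0425, 0) [0.566 0.028 0.067] [ -9.1  35.2  90.3   0.   54.6 -13.9]
True [0.44411961 0.38136764 0.02345129] [-2.0321443  -1.31997675  7.10301185]
0.013760164645123736 [0.44424924 0.3814182  0.02345183]
0.013714434761191897 [-0.81007385 -0.81229879 -0.57183763] 24.2833
```

View pics/w6top.png

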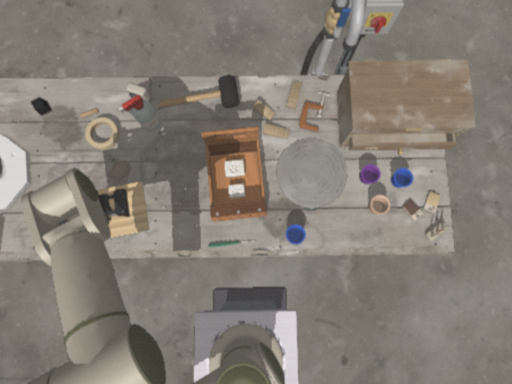

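View pics/w6scene.png

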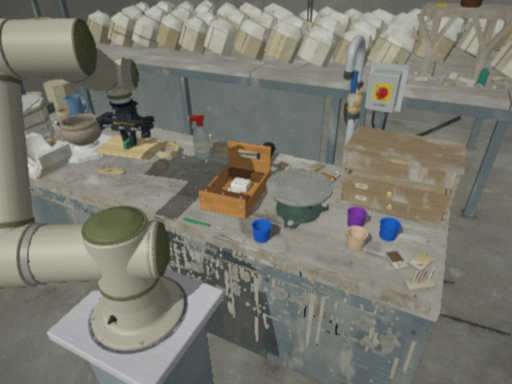

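```bash
python3 - <<'E'
from h import *
H=.0235
P,o=bp(-.112,.20,0,H); bot.movep(P,o)
P,o=bp(-.0755,.13,35,H); bot.move_linear(P,rate=.08,rot=o) if False else bot.movep(P,o)
for n in ("scene","top","wrist"): cv2.imwrite(f"pics/w7{n}.png",bot.capture(n)[:,:,::-1])
print(bot.read_time(),bot.read_tcp_pos(),P,bot.read_eef_rot(),o,bot.read_width())
p=bot.camera_params("scene")
for a in (-.112,.112):
  for y in (-.07,.07):
    print(a,y,px("scene",cw(-.0755+(.112+a)*np.cos(np.radians(35)),y,.13+(.112+a)*np.sin(np.radians(35))),p).round(1))
im=cv2.imread("pics/w7scene.png"); cv2.imwrite("pics/w7s.png",cv2.resize(im[80:230,150:350],None,fx=4,fy=4,interpolation=cv2.INTER_CUBIC))
E
```

```text
26.7083 [0.5688428  0.02798705 0.21367388] [0.56825628 0.02773145 0.21349063] [-89.99657009 -34.98753875   4.85233599] [-90.  -35.    4.8] 0.014061933532959847
-0.112 -0.07 [245.2 177.2]
-0.112 0.07 [207.2 169.9]
0.112 -0.07 [264.6 119.7]
0.112 0.07 [228.  114.8]
```

View pics/w7s.png

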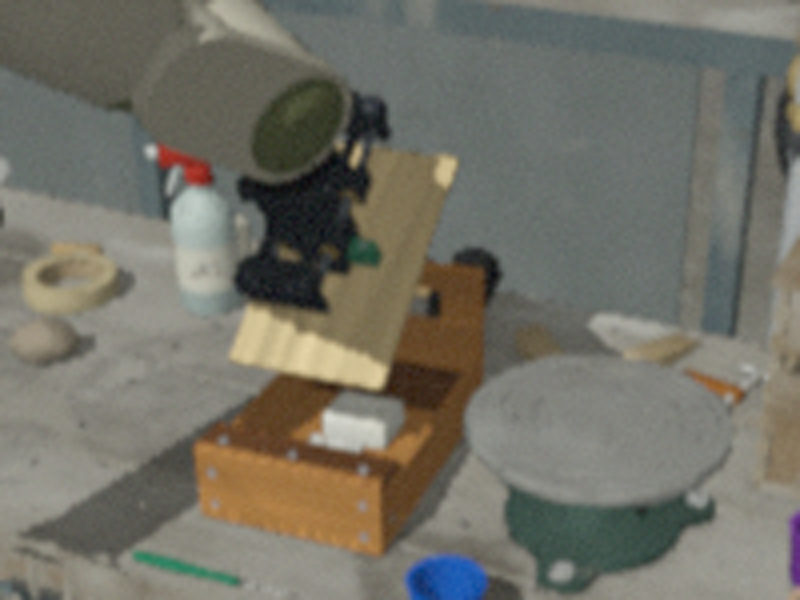

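View pics/w7top.png

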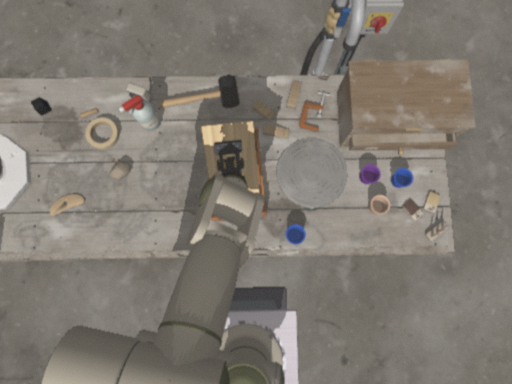

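View pics/w7wrist.png

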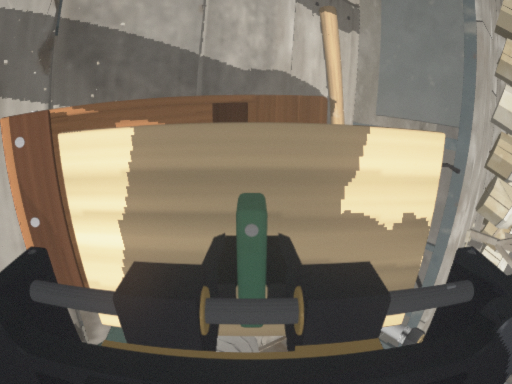

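```bash
python3 - <<'E'
from h import *
H=.0235
def go(a,rate,f=10):
    P,o=bp(*a,H); s=bot.move_linear(P,rate=rate,rot=o,until_force=f)
    print(a,s,(np.array(bot.read_tcp_pos())-P).round(4),np.round(bot.read_contact_force(),1),round(bot.read_time(),2)); return s
ok=not go((-.0755,.046,35),.07)
ok=ok and not go((-.097,.0455,35),.04)
ok=ok and not go((-.111,.0452,22),.025)
for n in ("scene","top"): cv2.imwrite(f"pics/w8{n}.png",bot.capture(n)[:,:,::-1])
im=cv2.imread("pics/w8scene.png"); cv2.imwrite("pics/w8s.png",cv2.resize(im[80:230,150:350],None,fx=4,fy=4,interpolation=cv2.INTER_CUBIC))
E
```

```text
(-0.0755, 0.046, 35) False [ 0.0002 -0.      0.0003] [-0.2 -0.5 -0.7] 28.06
(-0.097, 0.0455, 35) False [ 0.0001 -0.0001  0.0002] [ 0.2  0.4 -1.3] 28.75
(-0.111, 0.0452, 22) False [-0.0001  0.     -0.    ] [-0.8 -0.2 -1.7] 29.71
```

View pics/w8s.png

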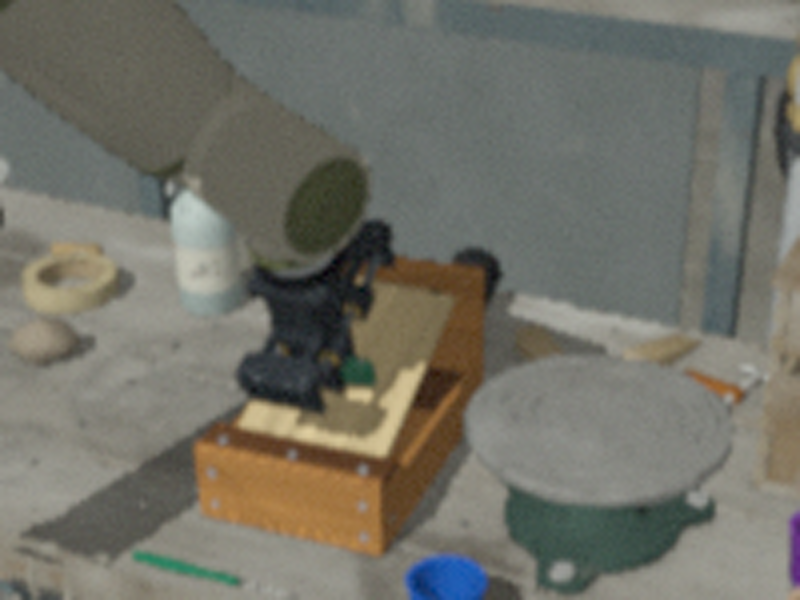

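The near end is under the cleat with no contact force. Next I lower the far end.

```bash
python3 - <<'E'
from h import *
H=.0235
def go(a,rate,f=10):
    P,o=bp(*a,H); s=bot.move_linear(P,rate=rate,rot=o,until_force=f)
    print(a,s,(np.array(bot.read_tcp_pos())-P).round(4),np.round(bot.read_eef_rot(),1),np.round(bot.read_contact_force(),1),round(bot.read_time(),2)); return s
ok=not go((-.112,.0448,11),.025)
ok=ok and not go((-.112,.044,0),.025)
if ok: go((-.112,.041,0),.012,6)
for n in ("scene","top"): cv2.imwrite(f"pics/w9{n}.png",bot.capture(n)[:,:,::-1])
im=cv2.imread("pics/w9scene.png"); cv2.imwrite("pics/w9s.png",cv2.resize(im[80:230,150:350],None,fx=4,fy=4,interpolation=cv2.INTER_CUBIC))
E
```

```text
(-0.112, 0.0448, 11) False [-0.0001 -0.      0.0001] [-90.  -11.    4.8] [-0.7  1.5 -0.9] 30.83
(-0.112, 0.044, 0) False [-0.0001  0.      0.0001] [-90.   -0.    4.8] [ 0.3  0.5 -1. ] 31.89
(-0.112, 0.041, 0) True [ 0.0001 -0.0001  0.001 ] [-90.   -0.    4.8] [-0.5 -0.3  4.5] 32.17
```

View pics/w9s.png

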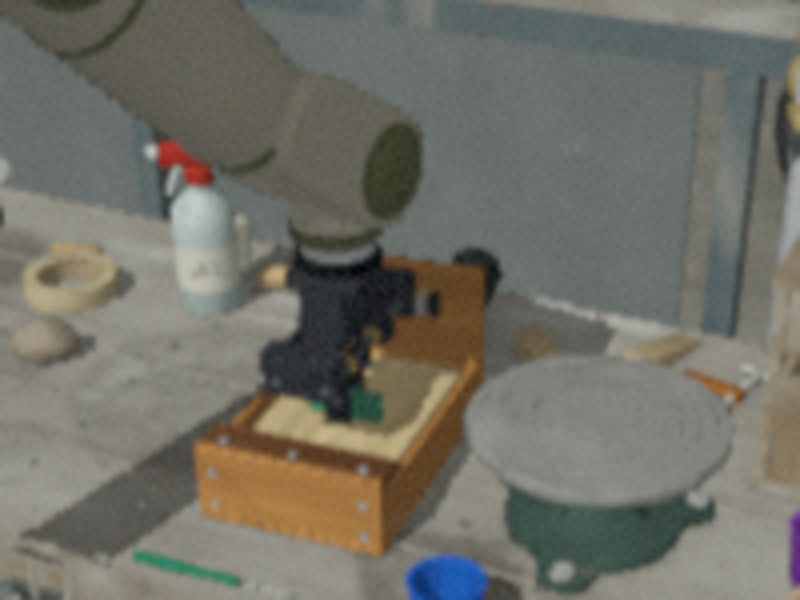

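```bash
python3 - <<'E'
from h import *
bot.move_gripper(.045)
t=np.array(bot.read_tcp_pos()); bot.move_linear(t+[0,0,.18],rate=.25)
bot.move_gripper(.088)
bot.movep(cw(-.03,0,.25),[-90,0,90+CY])
p=bot.camera_params("wrist"); np.save("w10.npy",p,allow_pickle=True)
cv2.imwrite("pics/w10.png",bot.capture("wrist")[:,:,::-1])
bot.movep([.445,-.428,.25],[-90,0,60])
p=bot.camera_params("wrist"); np.save("w11.npy",p,allow_pickle=True)
cv2.imwrite("pics/w11.png",bot.capture("wrist")[:,:,::-1]); cv2.imwrite("pics/w11top.png",bot.capture("top")[:,:,::-1])
print(bot.read_time(),px("wrist",[.472,-.428,.053],p))
E
```

```text
37.7833 [260.87709723 189.94461894]
```

View pics/w10.png

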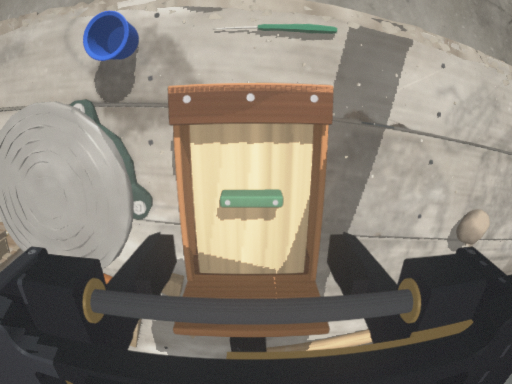

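View pics/w11.png

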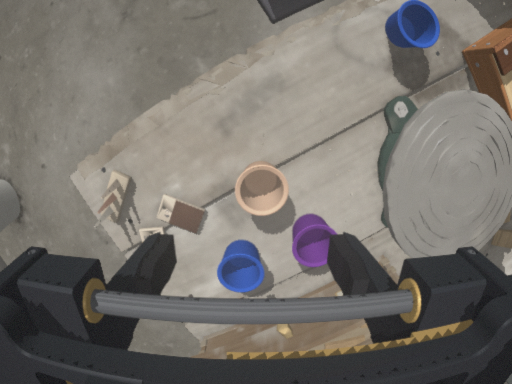

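```bash
python3 - <<'E'
from h import *
p=np.load("w10.npy",allow_pickle=True).item()
a,b=onz("wrist",227,203,.076,p),onz("wrist",276.5,202.5,.076,p); m=(a+b)/2; print("grip screws mid crate",RC.inv().apply(m-C).round(4),np.linalg.norm(b-a),np.degrees(np.arctan2(-(b-a)[0],(b-a)[1])))
p=np.load("w11.npy",allow_pickle=True).item()
im=cv2.imread("pics/w11.png"); hsv=cv2.cvtColor(im,cv2.COLOR_BGR2HSV)
m=cv2.inRange(hsv,np.array((3,55,100)),np.array((18,200,255))); mm=np.zeros_like(m); mm[155:222,228:296]=m[155:222,228:296]
mm=cv2.morphologyEx(mm,cv2.MORPH_CLOSE,np.ones((9,9)))
c=max(cv2.findContours(mm,cv2.RETR_EXTERNAL,cv2.CHAIN_APPROX_NONE)[0],key=cv2.contourArea)
print(cv2.boundingRect(c))
P=np.array([onz("wrist",u,v,.053,p)[:2] for u,v in c[:,0]],np.float32); print(cv2.minEnclosingCircle(P*1000))
cv2.imwrite("pics/w11a.png",cv2.resize(np.hstack([im[150:225,225:300],cv2.cvtColor(mm[150:225,225:300],cv2.COLOR_GRAY2BGR)]),None,fx=5,fy=5))
E
```

```text
grip screws mid crate [0.0013 0.0018 0.076 ] 0.054140747596609536 5.346076463883738
(235, 161, 53, 55)
((470.8728332519531, -427.3912048339844), 33.142250061035156)
```

View pics/w11a.png

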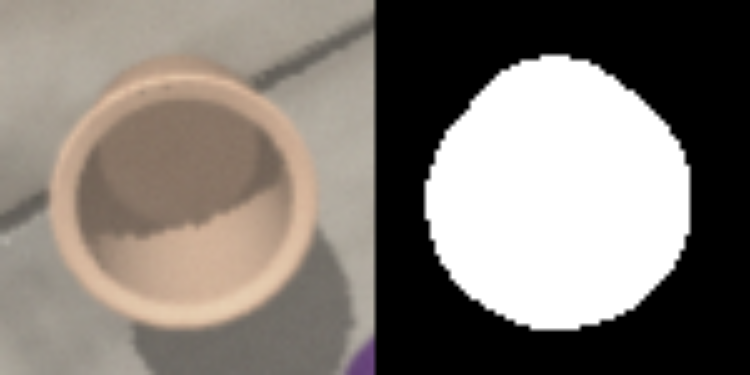

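```bash
python3 - <<'E'
from h import *
p=np.load("w11.npy",allow_pickle=True).item()
x,y,_=onz("wrist",261.4,189.9,.053,p); print(x,y)
o=[-90,0,80]
bot.movep([x,y,.13],o)
print(bot.move_linear([x,y,.030],rate=.1,until_force=8),bot.read_tcp_pos())
bot.move_gripper(0.0); print(bot.read_width(),bot.read_tcp_pos())
bot.move_linear([x,y,.28],rate=.22)
print(bot.read_width(),bot.read_time())
p=bot.camera_params("wrist"); cv2.imwrite("pics/w12.png",bot.capture("wrist")[:,:,::-1])
E
```

```text
0.47225460610640463 -0.4274485904145943
False [ 0.47251668 -0.42775044  0.03075841]
0.05798708722113009 [ 0.47230155 -0.42754094  0.03009482]
0.058523860835270884 41.3417
```

View pics/w12.png

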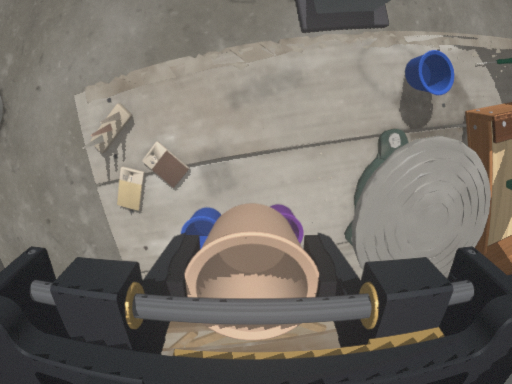

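```bash
python3 - <<'E'
from h import *
o=[-90,0,90+CY]
bot.movep(cw(.055,0,.24),o)
bot.move_linear(cw(.055,0,.095),rate=.15)
print(bot.move_linear(cw(.055,0,.074),rate=.02,until_force=3),bot.read_tcp_pos(),bot.read_contact_force(),bot.read_time())
bot.move_gripper(.084)
bot.move_linear(cw(.055,0,.25),rate=.15)
bot.movep(cw(-.02,0,.27),o)
bot.wait(.3)
p=bot.camera_params("wrist"); np.save("w13.npy",p,allow_pickle=True)
for n in ("wrist","scene"): cv2.imwrite(f"pics/w13{n}.png",bot.capture(n)[:,:,::-1])
im=cv2.imread("pics/w13scene.png"); cv2.imwrite("pics/w13s.png",cv2.resize(im[120:220,170:300],None,fx=5,fy=5,interpolation=cv2.INTER_CUBIC))
print(bot.read_time())
E
```

```text
True [0.62021431 0.03213887 0.07805329] [-1.01495853 -0.01682744  5.94189612] 45.075
47.7333
```

View pics/w13wrist.png

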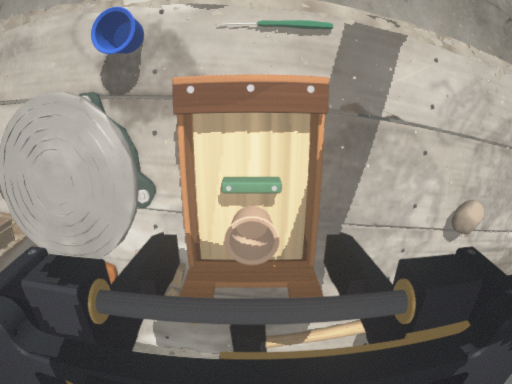

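View pics/w13s.png

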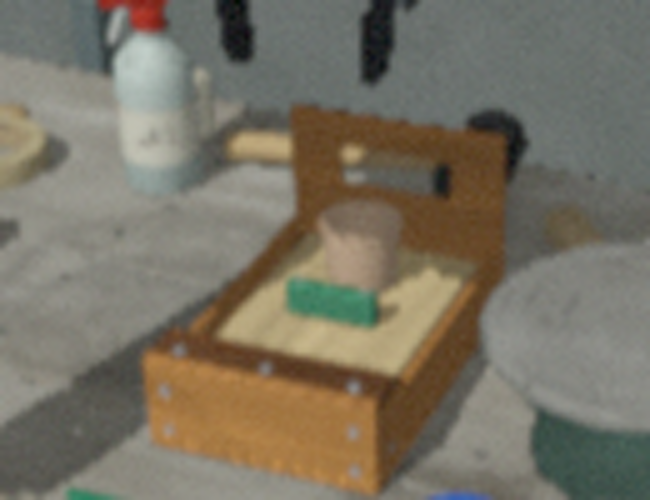

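```bash
python3 - <<'E'
from h import *
p=np.load("w13.npy",allow_pickle=True).item()
print("rim centre exp",px("wrist",cw(.055,0,.101),p),"foot",px("wrist",cw(.055,0,.048),p))
print("scene rim",(px("scene",cw(.055,0,.101))-[170,120])*5,"foot",(px("scene",cw(.055,0,.048))-[170,120])*5)
a,b=onz("wrist",228.5,188,.076,p),onz("wrist",274.5,188,.076,p); print(RC.inv().apply((a+b)/2-C).round(4))
bot.close_job(); print(bot.read_time())
E
```

```text
rim centre exp [250.09675931 240.58784036] foot [250.19192438 221.50406718]
scene rim [357.85200718 216.31021546] foot [360.28993461 278.62728568]
[0.0007 0.0016 0.076 ]
the job is handed in; nothing more can be done
the job is handed in; nothing more can be done
```

I packed the crate in the required order and handed the job in at about 48 s of the 72 s allowed. `close_job` gives no verdict, so the results below rest on my own checks.

- **Moulds:** Both lie on the crate's floor, flower up, about 38 mm either side of the middle. I stopped lowering each one when it touched the floor, and the wrist picture shows both flat between the ledges.
- **Board:** I tilted it 35°, tucked its near end under the cleat and lowered the other end. It touched the ledges at a height of 42 mm. The last check puts its centre within 2 mm of the crate's centre, turned about 0.5°, with the grip up.
- **Cup:** It stands upright on the board, about 55 mm toward the tall end. Its rim and foot appear where they should in the wrist and scene views.
- **Other things:** I did not touch the clay, and the blue and purple cups were left alone. At the end the gripper was clear of everything.

One measurement disagreed. The top and wrist cameras differed by about 6 mm on the small mould's position across the bench. I used the wrist value, and the grasp closed at 49.5 mm on a 50 mm block, which confirmed the grip. No check failed.

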